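Level the display shelf with its adjustable foot

TASK

Set the spirit level standing lengthwise on the shelf, over the middle of the clear part away from the foot's knob, and let go of it. Then turn the shelf's levelling-foot knob until the bubble stands between the two lines. Last, press down on the top of the level with the fingers, gently but firmly, to prove the shelf stays true, and finish while still pressing, with the bubble between the lines; leave the tape roll, brush and tub alone.

Things in the scene. Friction and masses are not known exactly. Their poses are not given: they have to be found in the camera images.
- level_center (a point): (mm) spirit level (loose, about 260 g), 180 long (x), 24 wide (y), 45 high, upright on the table at the start. Point: its centre, 22.5 above its underside; z up. Top: a flat solid aluminium block at each end (35 to 90 from the centre along x), a greenish vial in the gap between, 0.5 lower. Sides solid over the lower 26: grip there, across y, at the middle.
- bubble (a point): (mm) pale bubble, about 20 long, in the level's vial. Point: its centre, 17.5 above level_center when centred. Moves along the level's x up to 22 either way, 1 mm per 0.001 rad of slope, to the higher end; settles in 1 s. Black lines stand 13 either side of the level's middle: within 4 of the middle is between the lines.
- shelf_spot (a point): (mm) point on the white shelf board's top, on its centre line, about 100 above the table, 60 from the board's middle towards the hinge end: the middle of the clear part, where the level's middle goes. y runs lengthwise along the board to the knob; z is the board's normal.
- knob_grip (a point): (mm) black bar knob of the levelling foot, on the board's top, 195 from shelf_spot along y. Bar 44 long (x), 14 wide (y), 26 high on a hub 38 across, 10 high. Point: bar's centre, 23 above the board, on the turning axis (z). Clockwise from above lowers that end, 0.008 rad per rad; anticlockwise raises it. Stiff (0.12 N m), stays where left, also under load.
- level: the spirit level as a whole; origin at the centre of its underside, axes as level_center
- shelf: (mm) white shelf board, 340 long (y), 130 deep (x), 16 thick. Origin: on its underside 20 from its -y end, where it is hinged (axis x) on a fixed bracket. The levelling foot carries the +y end, which starts 0.009 to 0.022 rad too high, the knob 1.2 to 2.6 rad short of level.
- tape: (mm) white tape roll lying flat, 80 across, 25 high; origin at the centre of its underside; leave alone
- brush: flat paint brush, wooden handle, lying on the table; leave alone
- tub: (mm) white open tub 110 x 90 x 60 high; origin under its centre; leave alone

How it is judged:
By the outcome, as a careful person would: the job done as asked, in the order asked, and still so for the second after the job is handed in, while the arm keeps its last pose, push and grip.
It also fails if it takes over 72 s, if anything falls off the work surface, if the arm or the gripper's body presses on something with over 40 N, if the wrist force passes 120 N, or if a joint passes its speed limit or range.

ROBOT

A 7-joint arm with a two-finger parallel gripper is mounted at the origin on the work surface. World frame = base frame: x ahead of the robot, y to its left, z up, the work surface at z = 0. Lengths are in m, angles in rad, forces in N, time in s.
With the tool pointing down it reaches from about 0.4 to 0.875 m from the base axis. Payload 19.3 kg.
Tool frame: the origin (TCP) lies midway between the tips of the shut fingers; the grasp point (between the pads) lies 19 mm behind it (bot.pinch_z is the distance from the TCP to the grasp point, in m); z points along the fingers, y is the line along which they close (so a half turn about z gives the same grasp; the last joint's range is limited). The gripper opens to 85 mm and grips with 20 to 120 N. Pads are 22 mm wide; open, the fingers measure 114 mm over their backs; the gripper's body (76 mm by 85 mm) begins 54 mm behind the grasp point. The pads swing forward as they close: fully open they stand 13 mm farther back than shut.
Start: joints at [1.039, 0.521, -0.036, 1.599, 0.021, 1.021, -0.113], TCP at [0.278, -0.56, 0.231] pointing down, gripper open.
Joint ranges: [-2.91, 2.91], [-0.3, 2.13], [-1.5, 1.42], [0.17, 2.43], [-1.26, 4.41], [0.16, 1.93], [-2.52, 2.52]. Speed limits (rad/s): [1.89, 1.89, 2.39, 2.39, 3.01, 3.01, 3.01].

INTERFACE

Orientations are given as [roll, pitch, yaw] about the fixed x, y, z axes, in that order (R = Rz(yaw) Ry(pitch) Rx(roll)).
In Python, from workcell import observe, viewer, bot gives the robot as it stands. The module is installed in compiled form; this text tells all that it offers.
- The arm moves only by the tool play_rows, never from a script. Its argument "motion" is a list of rows, each a list of 7 numbers: the shift along the tool's x, y, z in cm, then the turn, a rotation vector about the tool's x, y, z in rad, then the opening, from -1 (shut) to 1 (fully open), so that 0 is half open. A call has exactly 5 rows; each row is the pose to reach, as a shift and turn from the pose commanded when the call began, along the tool's axes at that moment; what a row does not reach only later rows make up. A row lasts 1/10 s, in which the tool goes at most 50 mm and 8.59 degrees, less where a joint would pass 70% of its speed; a pose out of reach is approached as far as the arm can. A call with a gripper value outside its range is refused whole. The fingers move at their own pace and stop on an object; "squeeze" is the grip in N (left out, the last holds). Time passes only in rows, so rows that repeat a pose let the fingers close, or fill a call up. It gives the time, the measured TCP pose, the force, the opening and the grip force at its end, in the units of the state.
- observe(): the state, without advancing time (a new reading comes with each control period).
- viewer.grab_frame(name): name is "scene" or "top" or "wrist"; returns (picture, depth): 480x640x3 uint8, red, green, blue; 480x640 float32, m along the optical axis (not along the pixel's ray), 0 where there is no reading.
- viewer.camera_info(name): a dict with "fx", "fy", "cx", "cy" (pixels), "k1" (the pictures are not rectified: a ray, as slopes to the right and down, at radius r is drawn at 1 + k1 r^2 times it, then the intrinsics apply), "R" (3x3) and "t" (3): a world point X has camera coordinates R X + t. Camera axes: x right, y down, z forward; pixel columns grow to the right and rows downward; lengths in m; the calibration is good to about 2 mm. A picture is of the moment at which its call begins: read the wrist's pose just before it. camera_info takes no time and is no camera call; for the wrist camera it gives the pose at the moment of the call.
- bot.job_done(): hands the job in; it is judged then, once.
The state is a dict: "clock": time; "qpos": joint angles; "qd": joint speeds; "joint_efforts": joint torques, N m; "position": TCP position; "tool_rot": TCP orientation; "force": force on the tool from outside, world axes, zero at the start; "moment": the same for the moment, N m; "grip_width": finger opening in m; "finger_force": force on a finger pad.
Only numpy, scipy, OpenCV 4.12 (cv2) and the standard library are available. Lean on these libraries where they do the work, as an engineer would, in place of code of your own. Each camera call takes 0.05 s, during which the arm holds its last target. There are 200 camera calls.

## Working session

There is one attempt and no reset: what is moved stays moved. The work goes in short steps, Python scripts to look and compute and a tool call to move; the robot and the scene stay as the last step left them, time stands still between calls to the robot, and variables do not carry over. Pictures are saved under pics/ and viewed, at most 10 in all, crops included, and the job is handed in when it is done.

Besides the shell and the picture viewer there is one more tool, called after "Call:" as name(argument=value, ...) on one line, values as JSON. play_rows: Moves the arm, as the interface text tells. Its arguments: {"type":"object","properties":{"motion":{"type":"array"},"squeeze":{"type":"number"}},"required":["motion"]}

```bash
mkdir -p pics; ls; python3 - <<'E'
from workcell import observe, viewer, bot
import cv2,numpy as np
s=observe();print({k:np.round(v,3) for k,v in s.items()}, bot.pinch_z)
for n in ("scene","top"):
    p,d=viewer.grab_frame(n);cv2.imwrite(f"pics/{n}0.png",p[:,:,::-1]);np.save(f"pics/{n}0.npy",d)
    c=viewer.camera_info(n);print(n,{k:np.round(v,3).tolist() for k,v in c.items()},(d>0).mean())
E
```

```text
pics
{'clock': np.float64(0.0), 'qpos': array([ 1.039,  0.522, -0.036,  1.6  ,  0.021,  1.021, -0.113]), 'qd': array([ 0.001,  0.   ,  0.001, -0.   , -0.001,  0.001, -0.   ]), 'joint_efforts': array([ 0.0000e+00, -9.2711e+01,  1.9800e+00, -3.6993e+01,  1.8000e-02,
        8.0000e-03, -0.0000e+00]), 'position': array([ 0.278, -0.559,  0.231]), 'tool_rot': array([-3.14 ,  0.   ,  0.462]), 'force': array([ 0.205, -0.185, -0.138]), 'moment': array([-0.052, -0.024, -0.026]), 'finger_force': np.float64(0.0), 'grip_width': np.float64(0.086)} 0.0187
scene {'fx': 570.991, 'fy': 570.991, 'cx': 324.789, 'cy': 236.228, 'k1': -0.073, 'R': [[0.784, 0.62, 0.008], [0.461, -0.574, -0.676], [-0.415, 0.534, -0.737]], 't': [-0.418, -0.23, 1.534]} 0.9960384114583334
top {'fx': 572.057, 'fy': 572.057, 'cx': 321.696, 'cy': 244.649, 'k1': -0.153, 'R': [[-0.03, -1.0, 0.004], [-0.997, 0.029, -0.069], [0.069, -0.006, -0.998]], 't': [-0.035, 0.574, 1.077]} 0.9961328125
```

View pics/scene0.png

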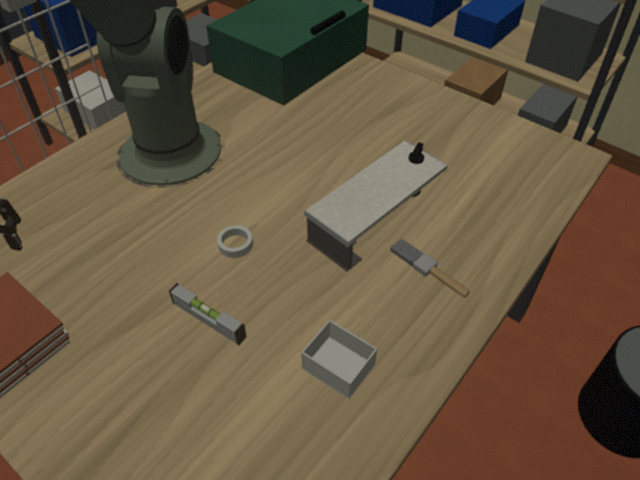

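View pics/top0.png

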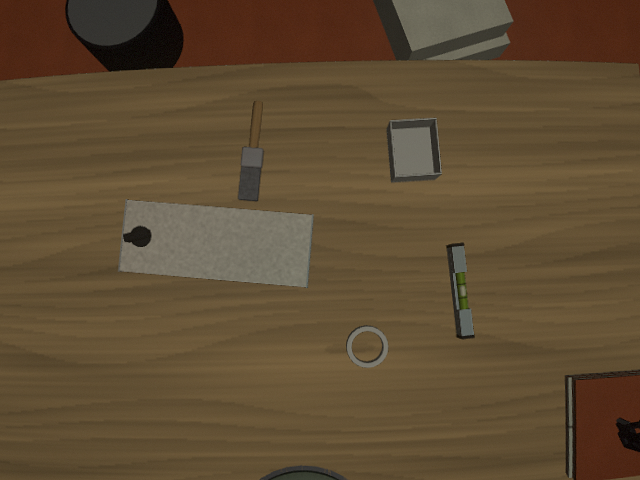

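The scene shows the board with its knob at the far left end: in the top view the board spans (120..313, 200..287) and the knob is at (139,237). The level is at (460,290), roughly along world x. The tape (367,346), brush (250,150) and tub (414,150) are clear of the path.

```bash
cat > h.py <<'E'
import numpy as np, cv2
from workcell import observe, viewer, bot
from scipy.spatial.transform import Rotation as Ro
def rays(c,uv):
    """unit-depth camera slopes for pixels"""
    K=np.array([[c["fx"],0,c["cx"]],[0,c["fy"],c["cy"]],[0,0,1.]])
    return cv2.undistortPoints(np.float64(uv).reshape(-1,1,2),K,np.array([c["k1"],0,0,0.])).reshape(-1,2)
def unproj(c,uv,d):
    s=rays(c,uv);P=np.c_[s,np.ones(len(s))]*np.reshape(d,(-1,1))
    return (P-c["t"])@np.array(c["R"])
def onplane(c,uv,z):
    s=rays(c,uv);R=np.array(c["R"]);o=-R.T@c["t"];D=np.c_[s,np.ones(len(s))]@R
    return o+D*((z-o[2])/D[:,2])[:,None]
def cloud(c,d):
    v,u=np.mgrid[0:480,0:640];P=unproj(c,np.c_[u.ravel(),v.ravel()],d.ravel()).reshape(480,640,3)
    P[d==0]=np.nan;return P
def show():
    s=observe();return s
E
python3 - <<'E'
from h import *
for n in ("top","scene"):
    c=viewer.camera_info(n);d=np.load(f"pics/{n}0.npy");P=cloud(c,d);im=cv2.imread(f"pics/{n}0.png")
    Z=P[...,2];ok=(P[...,0]>.3)&(P[...,0]<.9)&(abs(P[...,1])<.75)
    m=(ok&(Z>.085)&(Z<.135)&(P[...,1]>-.15)).astype(np.uint8)
    k,l,st,ce=cv2.connectedComponentsWithStats(m);i=1+np.argmax(st[1:,4]);q=P[l==i]
    A=np.c_[q[:,:2],np.ones(len(q))];w=np.ones(len(q),bool)
    for _ in range(5):
        f=np.linalg.lstsq(A[w],q[w,2],rcond=None)[0];w=abs(A@f-q[:,2])<.004
    r=cv2.minAreaRect(np.float32(q[w,:2]*1000));print(n,"board",r,cv2.boxPoints(r).round(1).tolist(),f)
    kn=q[(q[:,2]-A@f)>.012];print(" knob",len(kn),kn.mean(0) if len(kn) else 0)
    m=(ok&(Z>.03)&(Z<.06)&(P[...,1]<-.1)).astype(np.uint8)
    k,l,st,ce=cv2.connectedComponentsWithStats(m)
    for i in range(1,k):
        if st[i,4]>60:
            q=P[l==i];print(" obj",st[i],cv2.minAreaRect(np.float32(q[q[:,2]>.034,:2]*1000)),np.median(q[:,2]))
    t=P[ok&(Z<.02)];print(" table",np.median(t[:,2]))
E
```

```text
top board ((577.0205688476562, 140.31146240234375), (344.41094970703125, 131.4435272216797), 83.71483612060547) [[492.79998779296875, -23.700000762939453], [623.5, -38.099998474121094], [661.2000122070312, 304.29998779296875], [530.5, 318.70001220703125]] [0.00205072 0.01087731 0.0987394 ]
 knob 85 [0.59000582 0.26457547 0.12386836]
 obj [388 118  54  62 768] ((750.397705078125, -234.60958862304688), (113.26036834716797, 90.45323944091797), 2.0755131244659424) 0.050356882763976346
 obj [ 449  242   26   97 1180] ((477.0359191894531, -314.9878234863281), (181.74740600585938, 26.25529670715332), 3.9057061672210693) 0.044025869437551574
 table -0.00018811579719416624
scene board ((576.9307250976562, 138.9857177734375), (349.839599609375, 134.65086364746094), 83.51577758789062) [[490.29998779296875, -27.200000762939453], [624.0999755859375, -42.400001525878906], [663.5999755859375, 305.20001220703125], [529.7999877929688, 320.3999938964844]] [0.00262156 0.01349857 0.09907912]
 knob 71 [0.59731286 0.26179108 0.12544932]
 obj [ 168  283   78   54 1053] ((476.69287109375, -315.2919921875), (186.04373168945312, 26.554033279418945), 4.627767562866211) 0.044794641816681406
 obj [ 301  322   76   70 1233] ((750.5067749023438, -235.29507446289062), (112.9582748413086, 93.04891204833984), 2.4443397521972656) 0.0461612642952667
 obj [ 44 330  20  17  89] ((301.70849609375, -552.37890625), (3.721385955810547, 34.775028228759766), 1.3245365619659424) 0.04655696088009468
 obj [ 32 343  13  15  61] ((301.5294494628906, -586.0751342773438), (25.534717559814453, 3.006089925765991), 89.87403869628906) 0.04477575567728964
 obj [  1 352  35  30 169] ((302.17181396484375, -633.09716796875), (64.52850341796875, 4.323361396789551), 89.99861145019531) 0.045079900828795066
 table 0.0007435032979331226
```

```bash
cat >> h.py <<'E'
def delta(p,yaw,roll=np.pi,pitch=0.):
    """shift (cm) and rotvec in tool axes from the measured pose to TCP p, tool-x heading yaw"""
    s=observe();R=Ro.from_euler("xyz",s["tool_rot"]);T=Ro.from_euler("xyz",[roll,pitch,yaw])
    print("sh",np.round(R.inv().apply(np.array(p)-s["position"])*100,2),"rot",np.round((R.inv()*T).as_rotvec(),4),"t",round(float(s["clock"]),2))
E
python3 - <<'E'
from h import *
delta([.477,-.315,.12],.0716)
E
```

```text
sh [ 28.67 -13.01  11.09] rot [-1.000e-03  3.000e-04  3.901e-01] t 0.1
```

Call:
play_rows(motion=[[3,-1.3,1,0,0,0.05,1],[7,-3.2,2.5,0,0,0.12,1],[11,-5,4,0,0,0.2,1],[15,-7,5.5,0,0,0.27,1],[19,-8.7,7,0,0,0.34,1]])

```text
clock: 0.6
position: [0.4104, -0.3953, 0.1606]
tool_rot: [-3.141, 0.0, 0.119]
force: [0.8, -0.6, 0.2]
grip_width: 0.0854
finger_force: 0.0
```

Call:
play_rows(motion=[[4,-1.8,1.5,0,0,0.05,1],[7,-3.2,3,0,0,0.05,1],[9,-4,4,0,0,0.05,1],[9.7,-4.3,4.1,0,0,0.05,1],[9.7,-4.3,4.1,0,0,0.05,1]])

```text
clock: 1.1
position: [0.5011, -0.342, 0.12]
tool_rot: [-3.141, 0.001, 0.073]
force: [0.8, -0.7, 0.7]
grip_width: 0.0855
finger_force: 0.0
```

```bash
python3 - <<'E'
from h import *
delta([.477,-.315,.002],.0716)
p,d=viewer.grab_frame("wrist");cv2.imwrite("pics/w1.png",p[:,:,::-1]);c=viewer.camera_info("wrist")
print({k:np.round(v,3).tolist() for k,v in c.items()}); s=observe();print(s["position"],s["tool_rot"])
E
```

```text
sh [-2.2  -2.86 11.8 ] rot [-0.0005  0.0006  0.0014] t 1.1
{'fx': 349.99, 'fy': 349.99, 'cx': 319.116, 'cy': 248.319, 'k1': -0.052, 'R': [[0.07, -0.998, -0.0], [-0.943, -0.066, 0.325], [-0.325, -0.023, -0.946]], 't': [-0.376, 0.442, 0.431]}
[ 0.50025701 -0.34303805  0.12041207] [3.14138182e+00 5.41087380e-04 7.15101492e-02]
```

View pics/w1.png

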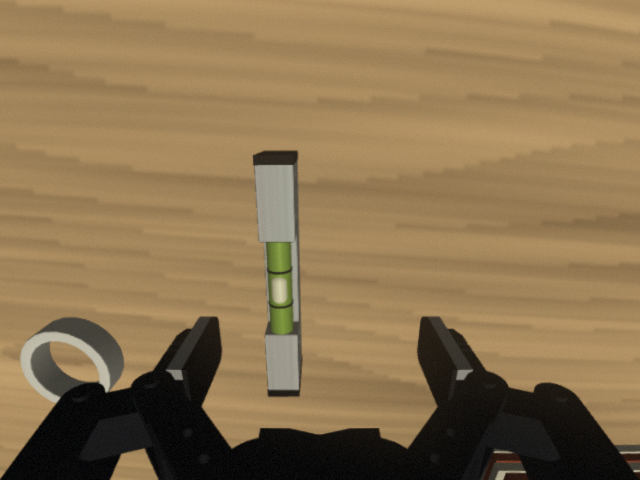

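The wrist view shows the level upright, at columns 255–300 and rows 155–395. The bubble is at (279,290), between the lines on the flat table. I'll compute the level's centre from the end edges of its top.

```bash
python3 - <<'E'
from h import *
c=viewer.camera_info("wrist")
Q=onplane(c,[(254,165),(294,165),(268,390),(299,390),(261,241),(294,241),(266,333),(297,333),(280,272),(281,306)],.045);print(Q.round(4))
e=(Q[0]+Q[1])/2;f=(Q[2]+Q[3])/2;print((e+f)/2,np.arctan2(*(e-f)[1::-1]),np.linalg.norm(e-f))
p=.5*(Q[4:8].mean(0)+Q[8:].mean(0));print(p)
delta([.477,-.315,.002],.0716)
E
```

```text
[[ 0.5594 -0.2979  0.045 ]
 [ 0.561  -0.3224  0.045 ]
 [ 0.3895 -0.3101  0.045 ]
 [ 0.3913 -0.3341  0.045 ]
 [ 0.5107 -0.3031  0.045 ]
 [ 0.5122 -0.3247  0.045 ]
 [ 0.4409 -0.3077  0.045 ]
 [ 0.4426 -0.3301  0.045 ]
 [ 0.4895 -0.3163  0.045 ]
 [ 0.4637 -0.3178  0.045 ]]
[ 0.47529354 -0.3161148   0.045     ] 0.0703746300260919 0.17025975930838771
[ 0.47659995 -0.31673031  0.045     ]
sh [-2.11 -2.97 11.84] rot [ 0.0002  0.0005 -0.0001] t 1.15
```

Call:
play_rows(motion=[[-1.2,-1.6,1.5,0,0,0,1],[-2.15,-2.87,4,0,0,0,1],[-2.15,-2.87,7.5,0,0,0,1],[-2.15,-2.87,10.5,0,0,0,1],[-2.15,-2.87,11.75,0,0,0,1]], squeeze=40)

```text
clock: 1.65
position: [0.4754, -0.3162, 0.0013]
tool_rot: [-3.141, 0.002, 0.07]
force: [-0.1, -0.9, 0.7]
grip_width: 0.0854
finger_force: 0.0
```

Call:
play_rows(motion=[[0,0,0,0,0,0,1],[0,0,0,0,0,0,-0.2],[0,0,0,0,0,0,-1],[0,0,0,0,0,0,-1],[0,0,0,0,0,0,-1]])

```text
clock: 2.15
position: [0.4777, -0.3157, 0.0036]
tool_rot: [3.141, -0.001, 0.072]
force: [-0.6, 0.2, -0.5]
grip_width: 0.0283
finger_force: 0.0
```

Call:
play_rows(motion=[[0,0,0,0,0,0,-1],[0,0,0,0,0,0,-1],[0,0,0,0,0,0,-1],[0,0,0,0,0,0,-1],[0,0,0,0,0,0,-1]])

```text
clock: 2.65
position: [0.4777, -0.3157, 0.0036]
tool_rot: [3.141, -0.001, 0.072]
force: [-1.2, 0.8, 10.6]
grip_width: 0.0233
finger_force: 39.7
```

Call:
play_rows(motion=[[0,0,-2,0,0,0,-1],[0,0,-5.5,0,0,0.02,-1],[0.3,-1,-9.5,0,0,0.12,-1],[1.3,-4,-13,0,0,0.26,-1],[2.4,-8,-15,0,0,0.4,-1]])

```text
clock: 3.15
position: [0.496, -0.2347, 0.1556]
tool_rot: [-3.142, -0.003, -0.337]
force: [1.7, 0.6, -3.0]
grip_width: 0.0231
finger_force: 40.4
```

```bash
python3 - <<'E'
from h import *
delta([.5705,.0815,.16],1.461)
E
```

```text
sh [ -3.43 -32.31  -0.45] rot [ 0.0029 -0.0024 -1.798 ] t 3.15
```

Call:
play_rows(motion=[[-0.2,-2,-0.4,0,0,-0.1,-1],[-0.5,-5,-0.6,0,0,-0.24,-1],[-0.9,-8,-0.6,0,0,-0.38,-1],[-1.2,-11,-0.6,0,0,-0.52,-1],[-1.5,-14,-0.6,0,0,-0.66,-1]])

```text
clock: 3.65
position: [0.5265, -0.0953, 0.1591]
tool_rot: [3.141, -0.0, 0.338]
force: [0.5, 0.1, -3.3]
grip_width: 0.0234
finger_force: 40.4
```

```bash
python3 - <<'E'
from h import *
delta([.5705,.0815,.16],1.461)
E
```

```text
sh [ 10.01 -15.22  -0.09] rot [ 2.0000e-04 -1.0000e-04 -1.1233e+00] t 3.65
```

Call:
play_rows(motion=[[2,-3,0,0,0,-0.14,-1],[4,-6,0,0,0,-0.28,-1],[6,-9,0,0,0,-0.42,-1],[8,-12,0,0,0,-0.56,-1],[9.5,-14.5,0,0,0,-0.7,-1]])

```text
clock: 4.15
position: [0.5692, 0.0736, 0.159]
tool_rot: [-3.142, -0.0, 1.038]
force: [0.8, -0.4, -2.9]
grip_width: 0.0232
finger_force: 40.4
```

```bash
python3 - <<'E'
from h import *
delta([.5705,.0815,.16],1.461)
E
```

```text
sh [ 0.74 -0.29 -0.1 ] rot [ 1.000e-04 -4.000e-04 -4.225e-01] t 4.15
```

Call:
play_rows(motion=[[0.4,-0.15,0,0,0,-0.14,-1],[0.74,-0.29,0,0,0,-0.28,-1],[0.74,-0.29,0,0,0,-0.422,-1],[0.74,-0.29,0,0,0,-0.422,-1],[0.74,-0.29,0,0,0,-0.422,-1]])

```text
clock: 4.65
position: [0.5703, 0.079, 0.1588]
tool_rot: [-3.141, 0.0, 1.449]
force: [-0.1, -0.2, -2.8]
grip_width: 0.0233
finger_force: 40.4
```

```bash
python3 - <<'E'
from h import *
s=observe();print(s["position"],s["tool_rot"])
c=viewer.camera_info("wrist");p,d=viewer.grab_frame("wrist");cv2.imwrite("pics/w2.png",p[:,:,::-1]);np.save("pics/w2.npy",d)
delta([.5705,.0815,.106],1.461)
E
```

```text
[0.57030142 0.078965   0.1587998 ] [-3.14142073e+00  5.43793121e-05  1.44897968e+00]
sh [ 0.25 -0.01  5.28] rot [-0.0001  0.0001 -0.0118] t 4.7
```

View pics/w2.png

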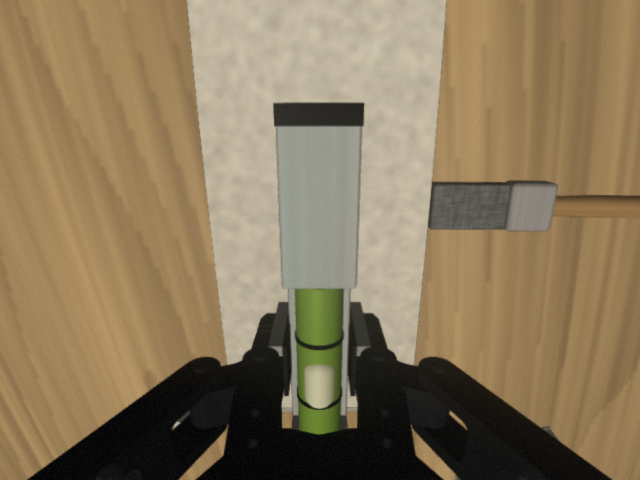

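The level is held straight, its far block at columns 275–363. The board's edges run (187,0)–(226,340) on the left and (446,0)–(416,340) on the right. I'll refine the board's centre line from these edges.

```bash
python3 - <<'E'
from h import *
c=viewer.camera_info("wrist");d=np.load("pics/w2.npy");im=cv2.imread("pics/w2.png")
P=cloud(c,d);Z=P[...,2]
m=(Z>.085)&(Z<.112)&(np.arange(480)[:,None]<330);q=P[m]
A=np.c_[q[:,:2],np.ones(len(q))];f=np.linalg.lstsq(A,q[:,2],rcond=None)[0];print("plane",f)
hsv=cv2.cvtColor(im,cv2.COLOR_BGR2HSV);w=(hsv[...,1]<60)&(hsv[...,2]>120)
L=[];Rr=[]
for v in range(10,330,8):
    u=np.flatnonzero(w[v]&m[v]);L.append((u.min(),v));Rr.append((u.max(),v))
zz=lambda uv:onplane(c,uv,.102)
l,r=zz(L),zz(Rr)
for q in (l,r):
    k=np.polyfit(q[:,1],q[:,0],1);k=np.polyfit(q[abs(np.polyval(k,q[:,1])-q[:,0])<.002][:,1],q[abs(np.polyval(k,q[:,1])-q[:,0])<.002][:,0],1);print("edge x at y=.08:",np.polyval(k,.08),"yaw",np.pi/2-np.arctan(k[0]))
print(f@[.5705,.0815,1])
E
```

```text
plane [-0.00012782  0.01073747  0.10085464]
edge x at y=.08: 0.5051249976031831 yaw 1.4603131026598741
edge x at y=.08: 0.6342210342853178 yaw 1.4539760433023894
0.1016568172399947
```

Call:
play_rows(motion=[[0.1,0,1,0,0.006,-0.009,-1],[0.25,0.03,2.2,0,0.012,-0.009,-1],[0.25,0.03,3.4,0,0.018,-0.009,-1],[0.25,0.03,4.4,0,0.018,-0.009,-1],[0.25,0.03,4.9,0,0.018,-0.009,-1]])

```text
clock: 5.2
position: [0.5704, 0.0816, 0.1082]
tool_rot: [-3.14, -0.018, 1.462]
force: [0.7, 0.5, -2.8]
grip_width: 0.023
finger_force: 40.3
```

Call:
play_rows(motion=[[0,0,0.1,0,0,0,-1],[0,0,0.2,0,0,0,-1],[0,0,0.3,0,0,0,-1],[0,0,0.35,0,0,0,-1],[0,0,0.35,0,0,0,-1]])

```text
clock: 5.7
position: [0.5711, 0.0818, 0.1065]
tool_rot: [3.141, -0.018, 1.463]
force: [0.2, 0.3, -2.6]
grip_width: 0.0233
finger_force: 40.4
```

```bash
python3 - <<'E'
from h import *
delta([.5703,.0815,.105],1.458); print(observe()["force"])
E
```

```text
sh [-0.04 -0.08  0.15] rot [ 0.0004 -0.0181  0.0047] t 5.7
[ 0.15671699  0.3113657  -2.595195  ]
```

Call:
play_rows(motion=[[0,0,0.05,0,0,0,-1],[0,-0.05,0.1,0,0,0,-1],[0,-0.05,0.15,0,0,0,-1],[0,-0.05,0.15,0,0,0,-1],[0,-0.05,0.15,0,0,0,-1]])

```text
clock: 6.2
position: [0.5705, 0.0819, 0.1049]
tool_rot: [3.142, -0.018, 1.463]
force: [-1.5, -0.1, -1.0]
grip_width: 0.0232
finger_force: 40.7
```

Call:
play_rows(motion=[[0,0,0.03,0,0,0,-1],[0,0,0.06,0,0,0,-1],[0,0,0.06,0,0,0,-1],[0,0,0.06,0,0,0,-1],[0,0,0.06,0,0,0,-1]])

```text
clock: 6.7
position: [0.5706, 0.082, 0.1046]
tool_rot: [3.141, -0.018, 1.463]
force: [-2.9, 0.4, 6.7]
grip_width: 0.0233
finger_force: 41.7
```

Contact is made, so I'll open gradually and lift clear.

Call:
play_rows(motion=[[0,0,0,0,0,0,-0.3],[0,0,0,0,0,0,0],[0,0,0,0,0,0,0.5],[0,0,0,0,0,0,1],[0,0,0,0,0,0,1]])

```text
clock: 7.2
position: [0.5705, 0.0819, 0.1042]
tool_rot: [3.142, -0.018, 1.463]
force: [0.4, -0.4, 0.3]
grip_width: 0.0833
finger_force: 0.0
```

Call:
play_rows(motion=[[0,0,0,0,0,0,1],[0,0,-0.5,0,0,0,1],[0,0,-2.5,0,0,0,1],[0,0,-6,0,0,0,1],[0,0,-10,0,0,0,1]])

```text
clock: 7.7
position: [0.5696, 0.0801, 0.205]
tool_rot: [-3.14, -0.018, 1.463]
force: [0.5, 0.1, 0.2]
grip_width: 0.0854
finger_force: 0.0
```

```bash
python3 - <<'E'
from h import *
delta([.59,.225,.25],1.458)
for n in ("wrist","top","scene"):
    p,d=viewer.grab_frame(n);cv2.imwrite(f"pics/{n}3.png",p[:,:,::-1]);np.save(f"pics/{n}3.npy",d)
E
```

```text
sh [14.71  0.46 -4.24] rot [-0.0017 -0.0178  0.005 ] t 7.7
```

View pics/wrist3.png

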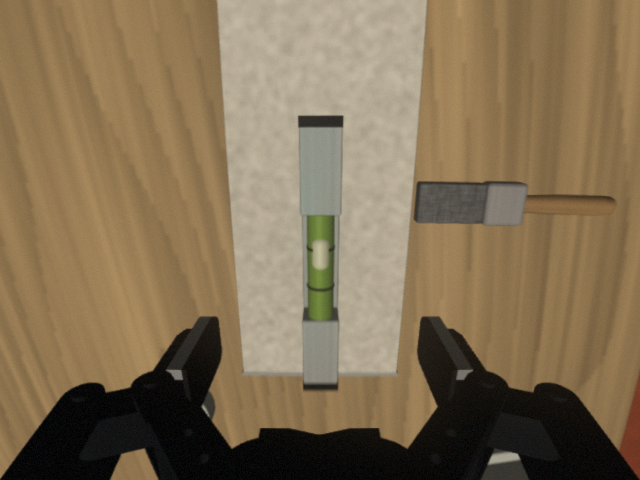

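The level stands on the board's centre line. The bubble at (320,253) is displaced toward the knob end, and the lines are at rows 249 and 288. Next I'll measure its placement and move toward the knob.

```bash
python3 - <<'E'
from h import *
c=viewer.camera_info("wrist")
u=np.array([.1094,.994])
Q=onplane(c,[(321,215),(321,310),(320,253),(320,249.5),(320,288),(299,127),(342,127),(304,383),(338,383)],.146)
O=np.array([.570,.0805])
print(((Q[:,:2]-O)@u*1000).round(1), ((Q[:,:2]-O)@[u[1],-u[0]]*1000).round(1))
H=onplane(c,[(243,374),(397,374)],.101);print("hinge end",((H[:,:2]-O)@u*1000).round(1))
E
```

```text
[ 36.3 -27.1  12.3  14.6 -11.4  86.5  86.6 -85.2 -85.2] [  2.2   2.3   1.6   1.6   1.6 -10.2  13.8  -9.7  14.5]
hinge end [-112.4 -112.7]
```

Call:
play_rows(motion=[[3,0.2,0,0,-0.018,0,1],[7,0.3,0,0,-0.018,0,1],[11,0.4,0,0,-0.018,0,1],[13.3,0.4,0,0,-0.018,0,1],[13.3,0.4,0,0,-0.018,0,1]])

```text
clock: 8.35
position: [0.5876, 0.2159, 0.2058]
tool_rot: [-3.14, -0.001, 1.467]
force: [-1.0, -0.1, -0.8]
grip_width: 0.085
finger_force: 0.0
```

```bash
python3 - <<'E'
from h import *
s=observe();print(s["position"],s["tool_rot"],s["qpos"])
c=viewer.camera_info("wrist");p,d=viewer.grab_frame("wrist");cv2.imwrite("pics/w4.png",p[:,:,::-1])
P=cloud(c,d);Z=P[...,2]
m=((Z>.131)&(Z<.15)&(P[...,1]>.22)&(P[...,1]<.33)&(abs(P[...,0]-.59)<.05)).astype(np.uint8)
k,l,st,ce=cv2.connectedComponentsWithStats(m);i=1+np.argmax(st[1:,4]);q=P[l==i];print(len(q),np.median(q[:,2]),np.percentile(q[:,2],95))
t=q[q[:,2]>np.percentile(q[:,2],95)-.004];r=cv2.minAreaRect(np.float32(t[:,:2]*1000));print(r,cv2.boxPoints(r))
E
```

```text
[0.58761517 0.21589122 0.20577141] [-3.14014283e+00 -1.31693508e-03  1.46735417e+00] [-0.20209263  0.56986624 -0.36397274  1.60895536  0.227192    1.0053709
 -0.73922995]
1762 0.13953709449295768 0.14077026735358794
((591.695068359375, 273.759521484375), (14.073095321655273, 44.14115524291992), 11.979877471923828) [[580.2306  293.88885]
 [589.39294 250.70908]
 [603.15955 253.63019]
 [593.9972  296.80997]]
```

View pics/w4.png

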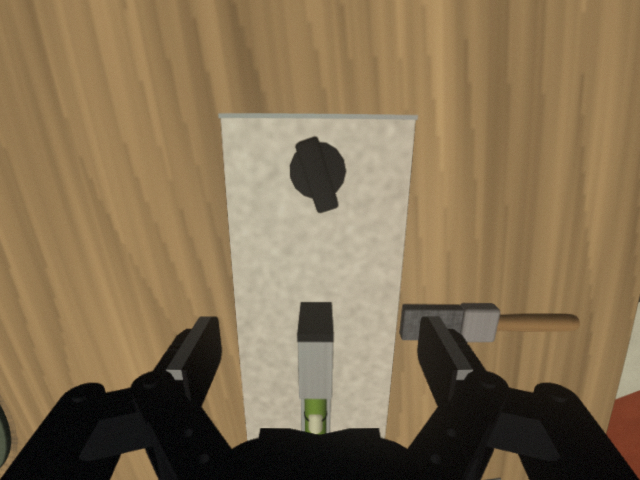

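The wrist view shows the knob at (318,172), with its bar turned slightly from the board's long axis (world angle 1.78 rad). The depth fit gives its centre at (591.7, 273.8) mm and its top at 0.140 m. The bubble is about 10.7 mm off, so about 1.34 rad clockwise is needed.

```bash
python3 - <<'E'
from h import *
delta([.5917,.2738,.117],1.780)
E
```

```text
sh [ 6.05 -0.25  8.87] rot [-1.300e-03 -1.000e-04 -3.146e-01] t 8.4
```

Call:
play_rows(motion=[[2.5,-0.1,0,0,0,-0.12,1],[5,-0.2,1,0,0,-0.24,1],[6.05,-0.25,3,0,0,-0.313,1],[6.05,-0.25,4.5,0,0,-0.313,1],[6.05,-0.25,5,0,0,-0.313,1]], squeeze=60)

```text
clock: 8.9
position: [0.5922, 0.2702, 0.1545]
tool_rot: [-3.139, 0.002, 1.772]
force: [0.2, -0.2, 0.5]
grip_width: 0.0854
finger_force: 0.0
```

```bash
python3 - <<'E'
from h import *
delta([.5917,.2738,.117],1.780)
E
```

```text
sh [0.37 0.04 3.75] rot [-0.0027  0.0016 -0.0077] t 8.9
```

Call:
play_rows(motion=[[0.1,0,1.2,0,0,0,1],[0.1,0,2.5,0,0,0,1],[0.1,0,3.4,0,0,0,1],[0.1,0,3.6,0,0,0,1],[0.1,0,3.6,0,0,0,1]])

```text
clock: 9.4
position: [0.5924, 0.2732, 0.1204]
tool_rot: [-3.141, 0.0, 1.776]
force: [0.5, 0.2, -0.1]
grip_width: 0.0852
finger_force: 0.0
```

```bash
python3 - <<'E'
from h import *
delta([.5917,.2738,.117],1.780)
E
```

```text
sh [ 0.07 -0.05  0.34] rot [-0.0003  0.0001 -0.0045] t 9.4
```

Call:
play_rows(motion=[[0,-0.05,0.15,0,0,0,0.3],[0,-0.05,0.3,0,0,0,-0.3],[0,-0.05,0.3,0,0,0,-1],[0,-0.05,0.3,0,0,0,-1],[0,-0.05,0.3,0,0,0,-1]])

```text
clock: 9.9
position: [0.5921, 0.2732, 0.1178]
tool_rot: [3.141, -0.0, 1.776]
force: [1.6, -0.5, 13.8]
grip_width: 0.0127
finger_force: 57.8
```

Call:
play_rows(motion=[[0,0,0,0,0,0,-1],[0,0,0,0,0,0,-1],[0,0,0,0,0,0,-1],[0,0,0,0,0,0,-1],[0,0,0,0,0,0,-1]])

```text
clock: 10.4
position: [0.5921, 0.2732, 0.1179]
tool_rot: [3.141, -0.0, 1.776]
force: [-0.2, -0.4, 5.7]
grip_width: 0.0122
finger_force: 59.4
```

Call:
play_rows(motion=[[0,0,0.03,0,0,0.1,-1],[0,0,0.06,0,0,0.24,-1],[0,0,0.09,0,0,0.38,-1],[0,0,0.12,0,0,0.52,-1],[0,0,0.15,0,0,0.66,-1]])

```text
clock: 10.9
position: [0.5922, 0.2734, 0.1163]
tool_rot: [3.141, -0.001, 1.11]
force: [0.1, 0.1, 2.1]
grip_width: 0.0131
finger_force: 59.2
```

Call:
play_rows(motion=[[0,0,0.03,0,0,0.14,-1],[0,0,0.06,0,0,0.28,-1],[0,0,0.09,0,0,0.42,-1],[0,0,0.12,0,0,0.55,-1],[0,0,0.15,0,0,0.66,-1]])

```text
clock: 11.4
position: [0.5923, 0.2735, 0.1149]
tool_rot: [-3.142, -0.001, 0.451]
force: [1.3, 1.3, 3.8]
grip_width: 0.0128
finger_force: 59.3
```

Call:
play_rows(motion=[[0,0,0,0,0,0,-1],[0,0,0,0,0,0,-1],[0,0,0,0,0,0,-1],[0,0,0,0,0,0,-1],[0,0,0,0,0,0,-1]])

```text
clock: 11.9
position: [0.5923, 0.2734, 0.1148]
tool_rot: [-3.141, -0.001, 0.458]
force: [3.2, 2.2, 4.6]
grip_width: 0.0129
finger_force: 59.5
```

```bash
python3 - <<'E'
from h import *
s=observe();print(s["position"],s["tool_rot"],s["qpos"],s["force"],s["moment"])
for n in ("top","scene","wrist"):
    p,d=viewer.grab_frame(n);cv2.imwrite(f"pics/{n}5.png",p[:,:,::-1]);np.save(f"pics/{n}5.npy",d)
a=cv2.imread("pics/top5.png")[150:350,80:380];b=cv2.imread("pics/scene5.png")[100:300,270:470]
f=lambda x:cv2.resize(x,None,fx=2,fy=2,interpolation=cv2.INTER_CUBIC)
w=cv2.imread("pics/wrist5.png");cv2.imwrite("pics/m5.png",np.hstack([cv2.resize(w,(400,300)),cv2.resize(b,(300,300))]))
E
```

```text
[0.5922814  0.27343417 0.11482707] [-3.14121285e+00 -9.94148690e-04  4.58405454e-01] [-0.47859867  0.69492854 -0.06878435  1.61519324  0.05912539  0.83248553
 -1.6836311 ] [3.23057985 2.20438672 4.56262074] [ 0.31125617 -0.33131538 -0.0279857 ]
```

View pics/m5.png

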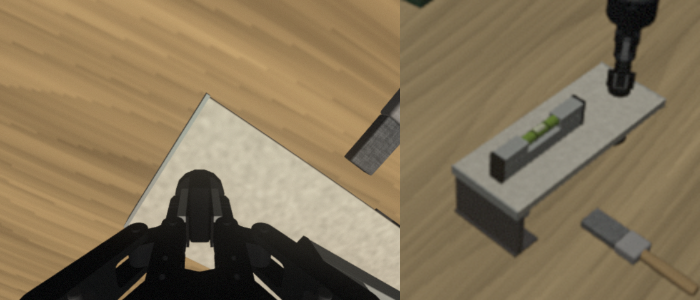

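The knob turned 1.32 rad in the grip and the level is undisturbed in the scene crop, with its bubble near (541,130). I'll release, lift and look closer.

Call:
play_rows(motion=[[0,0,0,0,0,0,0],[0,0,0,0,0,0,1],[0,0,0,0,0,0,1],[0,0,-1.5,0,0,0,1],[0,0,-5,0,0,0,1]])

```text
clock: 12.55
position: [0.5906, 0.2726, 0.1635]
tool_rot: [3.141, 0.004, 0.456]
force: [0.5, 0.5, 0.9]
grip_width: 0.0837
finger_force: 0.0
```

Call:
play_rows(motion=[[0,0,-4,0,0,0,1],[-1,1,-5,0,0,-0.14,1],[-4,3.5,-5,0,0,-0.28,1],[-8,7,-5,0,0,-0.42,1],[-10,10,-5,0,0,-0.56,1]])

```text
clock: 13.05
position: [0.5446, 0.1375, 0.2158]
tool_rot: [3.141, 0.0, 1.022]
force: [1.9, -1.1, -0.2]
grip_width: 0.0856
finger_force: 0.0
```

```bash
python3 - <<'E'
from h import *
delta([.5635,.02,.2],1.458)
E
```

```text
sh [-9.05  7.74  1.59] rot [ 0.0008  0.0005 -0.4356] t 13.05
```

Call:
play_rows(motion=[[-2,2,0.5,0,0,-0.14,0.5],[-5,4,1,0,0,-0.28,0],[-8,6.5,1.5,0,0,-0.42,-1],[-9.05,7.74,1.6,0,0,-0.436,-1],[-9.05,7.74,1.6,0,0,-0.436,-1]], squeeze=20)

```text
clock: 13.55
position: [0.5647, 0.0185, 0.1993]
tool_rot: [3.141, 0.001, 1.448]
force: [-0.9, 0.3, 0.7]
grip_width: 0.012
finger_force: 0.0
```

Call:
play_rows(motion=[[0,0,0,0,0,0,-1],[0,0,0,0,0,0,-1],[0,0,0,0,0,0,-1],[0,0,0,0,0,0,-1],[0,0,0,0,0,0,-1]])

```text
clock: 14.05
position: [0.5642, 0.0221, 0.1986]
tool_rot: [3.142, -0.0, 1.452]
force: [-1.0, 0.6, -0.8]
grip_width: 0.0
finger_force: 0.0
```

```bash
python3 - <<'E'
from h import *
s=observe();print(s["position"],s["tool_rot"],s["force"],s["grip_width"])
c=viewer.camera_info("wrist");np.save("pics/c6.npy",c,allow_pickle=True)
p,d=viewer.grab_frame("wrist");cv2.imwrite("pics/w6.png",p[:,:,::-1]);P=cloud(c,d)
m=(P[...,2]>.09)&(P[...,2]<.11)&(P[...,1]>-.0)&(P[...,1]<.24)&(abs(P[...,0]-.577)<.07);q=P[m]
A=np.c_[q[:,:2],np.ones(len(q))];print(np.linalg.lstsq(A,q[:,2],rcond=None)[0])
delta([.5635,.02,.155],1.458)
E
```

```text
[0.56421773 0.02212075 0.19863691] [ 3.14152313e+00 -6.68485220e-07  1.45233181e+00] [-1.01747052  0.58205032 -0.75000273] 4.685003493760141e-05
[-0.00144139  0.00016153  0.10147391]
sh [-0.21 -0.05  4.36] rot [ 0.     -0.     -0.0057] t 14.1
```

View pics/w6.png

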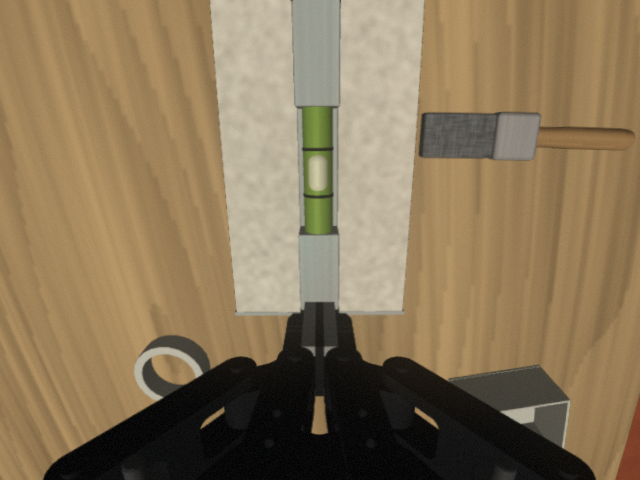

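The bubble spans rows 153–192 between lines at rows 149 and 196, so it is centred. The shut fingers are over the hinge-end block, so I'll press there.

Call:
play_rows(motion=[[-0.1,0.08,1,0,0,0,-1],[-0.1,0.08,2.2,0,0,0,-1],[-0.1,0.08,3.4,0,0,0,-1],[-0.1,0.08,4.3,0,0,0,-1],[-0.1,0.08,4.7,0,0,0,-1]])

```text
clock: 14.6
position: [0.5644, 0.0206, 0.1501]
tool_rot: [-3.14, 0.0, 1.452]
force: [-0.4, 0.8, 0.8]
grip_width: 0.0003
finger_force: 0.0
```

Call:
play_rows(motion=[[0,0,0.1,0,0,0,-1],[0,0,0.2,0,0,0,-1],[0,0,0.25,0,0,0,-1],[0,0,0.25,0,0,0,-1],[0,0,0.25,0,0,0,-1]])

```text
clock: 15.1
position: [0.5651, 0.0206, 0.1494]
tool_rot: [3.141, -0.0, 1.452]
force: [-0.2, -0.2, 0.3]
grip_width: -0.0001
finger_force: 0.0
```

Call:
play_rows(motion=[[0,0,0.05,0,0,0,-1],[0,0,0.1,0,0,0,-1],[0,0,0.15,0,0,0,-1],[0,0,0.2,0,0,0,-1],[0,0,0.2,0,0,0,-1]])

```text
clock: 15.6
position: [0.5649, 0.0206, 0.147]
tool_rot: [-3.142, -0.0, 1.452]
force: [0.6, -0.1, 0.5]
grip_width: -0.0
finger_force: 0.0
```

Call:
play_rows(motion=[[0,0,0.03,0,0,0,-1],[0,0,0.06,0,0,0,-1],[0,0,0.1,0,0,0,-1],[0,0,0.1,0,0,0,-1],[0,0,0.1,0,0,0,-1]])

```text
clock: 16.1
position: [0.5649, 0.0206, 0.1461]
tool_rot: [3.142, -0.0, 1.452]
force: [0.3, 0.8, 0.3]
grip_width: 0.0001
finger_force: 0.0
```

Call:
play_rows(motion=[[0,0,0.02,0,0,0,-1],[0,0,0.04,0,0,0,-1],[0,0,0.06,0,0,0,-1],[0,0,0.06,0,0,0,-1],[0,0,0.06,0,0,0,-1]])

```text
clock: 16.6
position: [0.5649, 0.0206, 0.1455]
tool_rot: [3.142, -0.0, 1.452]
force: [0.0, -0.4, -0.4]
grip_width: -0.0004
finger_force: 0.0
```

Call:
play_rows(motion=[[0,0,0.02,0,0,0,-1],[0,0,0.04,0,0,0,-1],[0,0,0.06,0,0,0,-1],[0,0,0.06,0,0,0,-1],[0,0,0.06,0,0,0,-1]])

```text
clock: 17.1
position: [0.565, 0.0206, 0.1451]
tool_rot: [3.141, -0.0, 1.452]
force: [-0.9, 0.0, 6.1]
grip_width: -0.0003
finger_force: 2.7
```

Call:
play_rows(motion=[[0,0,0.02,0,0,0,-1],[0,0,0.04,0,0,0,-1],[0,0,0.04,0,0,0,-1],[0,0,0.04,0,0,0,-1],[0,0,0.04,0,0,0,-1]])

```text
clock: 17.6
position: [0.5652, 0.0205, 0.1451]
tool_rot: [3.141, 0.0, 1.452]
force: [-2.9, -0.0, 11.1]
grip_width: -0.0002
finger_force: 5.8
```

Call:
play_rows(motion=[[0,0,0,0,0,0,-1],[0,0,0,0,0,0,-1],[0,0,0,0,0,0,-1],[0,0,0,0,0,0,-1],[0,0,0,0,0,0,-1]])

```text
clock: 18.1
position: [0.5651, 0.0206, 0.1451]
tool_rot: [3.141, -0.0, 1.452]
force: [-3.6, -1.1, 11.8]
grip_width: -0.0001
finger_force: 5.8
```

Call:
play_rows(motion=[[0,-0.01,0.01,0,0,0,-1],[0,-0.02,0.03,0,0,0,-1],[0,-0.02,0.03,0,0,0,-1],[0,-0.02,0.03,0,0,0,-1],[0,-0.02,0.03,0,0,0,-1]])

```text
clock: 18.6
position: [0.5651, 0.0205, 0.145]
tool_rot: [3.14, -0.0, 1.452]
force: [-3.6, -0.9, 15.9]
grip_width: -0.0001
finger_force: 7.8
```

Call:
play_rows(motion=[[0,0,0,0,0,0,-1],[0,0,0,0,0,0,-1],[0,0,0,0,0,0,-1],[0,0,0,0,0,0,-1],[0,0,0,0,0,0,-1]])

```text
clock: 19.1
position: [0.5651, 0.0206, 0.1451]
tool_rot: [3.14, -0.0, 1.452]
force: [-2.9, -0.9, 14.7]
grip_width: 0.0002
finger_force: 7.8
```

```bash
python3 - <<'E'
from h import *
p,d=viewer.grab_frame("wrist");cv2.imwrite("pics/w7.png",p[:,:,::-1]);s=observe();print(s["force"],s["position"])
E
```

```text
[-4.51962964 -1.57887886 15.04683736] [0.56514273 0.02055109 0.14506148]
```

View pics/w7.png

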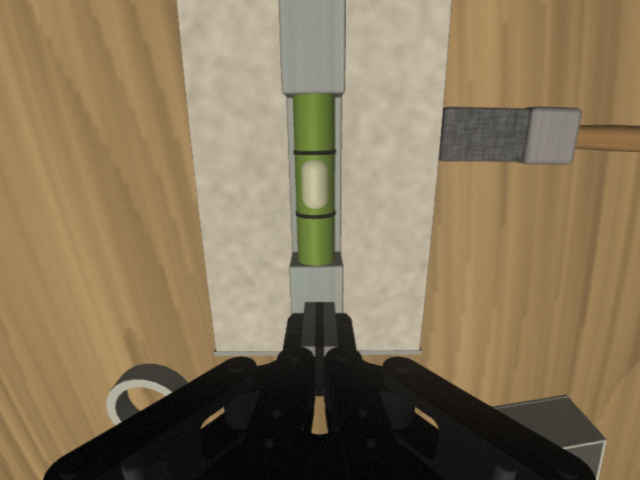

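The bubble spans rows 160–208 between lines at rows 152 and 214, so it is centred while the fingers press at 15 N. Everything else is untouched, so I'm handing the job in.

```bash
python3 -c "
from workcell import bot
print(bot.job_done())"
```

```text
the job is handed in; nothing more can be done
None
```

The level stands lengthwise on the shelf about 2 mm from the spot, the knob was turned about 1.32 rad clockwise, and I handed the job in with the fingers pressing the level at about 15 N and the bubble centred between the lines; the tape roll, brush and tub were not touched.

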